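Open the drying cabinet's high flap with the hook pole

ROBOT

A 6-joint arm with a two-finger parallel gripper is mounted at the origin on the work surface. World frame = base frame: x ahead of the robot, y to its left, z up, the work surface at z = 0. Lengths are in m, angles in rad, forces in N, time in s.
With the tool pointing down it reaches from about 0.375 to 0.75 m from the base axis. Payload 9 kg.
Tool frame: the origin (TCP) lies between the finger pads; the fingertips stand 19 mm ahead of it and the grasp point (between the pads) is the TCP (r.tip_reach is the distance from the TCP to the fingertips, in m); z points along the fingers, y is the line along which they close (so a half turn about z gives the same grasp; the last joint's range is limited). The gripper opens to 85 mm and grips with 20 to 120 N. Pads are 22 mm wide; open, the fingers measure 114 mm over their backs; the gripper's body (76 mm by 85 mm) begins 54 mm behind the grasp point. The pads swing forward as they close: fully open they stand 13 mm farther back than shut.
Start: joints at [-1.403, 0.104, 0.097, 1.564, 0, 1.353], TCP at [0.226, -0.556, 0.25] pointing down, gripper open.
Joint ranges: [-2.99, 2.99], [-0.84, 1.86], [-1.1, 1.16], [-1.84, 2.11], [-1.51, 1.56], [-3.14, 3.14]. Speed limits (rad/s): [2.22, 2.22, 2.57, 3.14, 3.14, 3.14].

INTERFACE

Orientations are given as a rotation vector (axis times angle).
In Python, from workcell import r gives the robot as it stands.
- The arm moves only by the tool servo_tool, never from a script. Its argument "plan" is one flat list of numbers, 7 for each row, row after row: the shift along the tool's x, y, z in mm, then the turn, a rotation vector about the tool's x, y, z in degrees, then the finger opening in mm, from 0 to 85.4. In form: [tx, ty, tz, ax, ay, az, grip, tx, ty, tz, ax, ay, az, grip, ...]. A call has 1 to 12 rows; each row is the pose to reach, as a shift and turn from the pose commanded when the call began, along the tool's axes at that moment; what a row does not reach only later rows make up. A row lasts 1/10 s, in which the tool goes at most 50 mm and 8.59 degrees, less where a joint would pass 70% of its speed; a pose out of reach is approached as far as the arm can. A call with a gripper value outside its range is refused whole. The fingers move at their own pace and stop on an object; "force" is the grip in N (left out, the last holds). Time passes only in rows, so rows that repeat a pose let the fingers close. It gives the time, the measured TCP pose, the force, the opening and the grip force at its end, in the units of the state.
- r.get_state(): the state, without advancing time (a new reading comes with each control period).
- r.get_image(name): name is "scene" or "top" or "wrist"; returns the picture (400x640x3 uint8, red, green, blue); there is no depth.
- r.camera_info(name): a dict with "fx", "fy", "cx", "cy" (pixels), "R" (3x3) and "t" (3): a world point X has camera coordinates R X + t. Camera axes: x right, y down, z forward; pixel columns grow to the right and rows downward; lengths in m; the calibration is good to about 2 mm. A picture is of the moment at which its call begins: read the wrist's pose just before it. camera_info takes no time and is no camera call; for the wrist camera it gives the pose at the moment of the call.
- r.hand_in(): hands the job in; it is judged then, once.
The state is a dict: "clock": time; "qpos": joint angles; "joint_vel": joint speeds; "effort": joint torques, N m; "eef_pos": TCP position; "tcp_rot": TCP orientation; "ft_force": force on the tool from outside, world axes, zero at the start; "wrist_torque": the same for the moment, N m; "grip_width": finger opening in m; "finger_force": force on a finger pad.
Only numpy, scipy, OpenCV 4.12 (cv2) and the standard library are available. Lean on these libraries where they do the work, as an engineer would, in place of code of your own. Each camera call takes 0.05 s, during which the arm holds its last target. There are 200 camera calls.

TASK

Take the orange-handled hook pole from its rack, slip its sideways peg through the brass eye standing on the hot drying cabinet's flap, and gently swing the flap down until it is fully open against its stop. Then unhook the pole and hang it back in its rack, upright, as it hung before. Touch the cabinet and its flap only with the pole, lightly, keep the pole upright, and leave the other things where they are.

Things in the scene. Friction and masses are not known exactly. Their poses are not given: they have to be found in the camera images.
- pole_grip (a point): Centre of the hook pole's orange handle (24 x 24 x 59 mm tall); it hangs upright in the rack, 0.10 to 0.17 kg. Below the handle: a black collar 34 x 34 x 6 mm, its underside 35.5 mm below this point, then a steel shaft 10 x 10 mm down to 115.5 mm below. Axes: z up the pole, y the way the peg points. Grip it from above, on the two faces across x.
- pole_peg (a point): Middle of the pole's round peg (8 mm thick, round end), which sticks out sideways from the shaft's foot along the pole's +y: 110.5 mm below the handle's centre, 17 mm to +y of the pole's axis. The peg leaves the shaft's face 12 mm before this point and ends 13 mm beyond it. Same axes as the handle.
- cabinet: Blue drying cabinet fixed on the bench, 240 mm deep (x) x 340 mm wide (y) x 170 mm tall; origin at the bottom middle of its front face. Its front faces its own -x, towards the robot. The aluminium flap closes the upper front.
- eye_lowest (a point): Where the brass eye's centre is if its stem is clamped lowest: 22 mm beyond the flap's top edge, same axes. The eye's true centre is 0 to 28 mm further along +z, different each time and not measured: feel for its top or look. The eye is a ring in the x-z plane (its hole runs along y): hole 13.5 mm, outside 26 mm, bar 6 mm thick. Its clamp holds against 60 N.
- flap_edge (a point): Middle of the aluminium flap's top edge (flap 10 mm thick, 320 mm wide); turns with the flap. Axes: z out of the edge in the flap's plane, away from the hinge (up when shut); y along the hinge; x towards the cabinet's inside when shut. The hinge axis lies 100 mm from here along -z, parallel to y.
- flap (a joint): Opening angle of the flap in rad: 0 shut (upright), 1.5 fully open (about level, sticking out towards the robot, against its stop). It starts shut or a little ajar (up to 0.1). The hinge is stiff: about 2 to 4 N at the eye moves it and it stays where it is left.
- rack_seat (a point): Top of the rack's steel fork, mid-slot, 120 mm above the bench. The 14 mm wide slot runs along this frame's y, closed 35 mm to -y, open 35 mm to +y. The pole hangs with its shaft in the slot, collar on the two prongs, peg pointing to about +y, handle's centre 35.5 mm above this point. Pole and peg lift straight up out of the slot and go back straight down.
- bottle: Bystander: amber bottle, 60 mm wide, 150 mm tall; origin at its foot.
- jar: Bystander: white jar, 70 mm wide, 80 mm tall; origin at its foot.
- bowl: Bystander: white ceramic bowl, 90 mm wide, 45 mm tall; origin at its foot.
- spatula: Bystander: spatula 200 mm long, lying on the bench.
- timer: Bystander: white timer, 30 x 70 x 60 mm; origin at its foot.
- crucible: Bystander: white ceramic crucible, 56 mm wide, 50 mm tall, standing on the cabinet's roof to its left; origin at its foot.
- model: Bystander: plaster block 60 x 60 x 40 mm; origin at its foot.
Mind the look-alikes: they are no part of the job. Of the things that look like the part that bears pole_grip, the smaller one is meant. Several things look just like the part that bears rack_seat: the one meant starts farthest to the robot's right.

How it is judged:
On the way, in this order (a step that is already met when the one before it is completed fails the run):
1. the flap is being swung by the pole, its peg through the eye (value of joint flap between 0.3 and 1.2 rad and x of pole_peg in the frame of flap_edge between -0.008 and 0.008 m and y of pole_peg in the frame of flap_edge between -0.014 and 0.014 m and z of pole_peg in the frame of flap_edge between 0.012 and 0.062 m), for 0.1 s.
2. the flap is fully open, the peg still in the eye (value of joint flap above 1.4 rad and x of pole_peg in the frame of flap_edge between -0.008 and 0.008 m and y of pole_peg in the frame of flap_edge between -0.014 and 0.014 m and z of pole_peg in the frame of flap_edge between 0.012 and 0.062 m), for 0.1 s.
At the end, for the whole second after the job is handed in: the flap is at rest fully open (beyond 1.40 of 1.5 rad) and the pole hangs released in the rack's slot: handle centre 31 to 40 mm above the seat point, within 8 mm across the slot and on the prongs along it, upright within 0.15 rad, peg along the slot within 0.35 rad (value of joint flap above 1.4 rad and velocity of joint flap below 0.05 rad/s and x of pole_grip in the frame of rack_seat between -0.008 and 0.008 m and y of pole_grip in the frame of rack_seat between -0.03 and 0.028 m and z of pole_grip in the frame of rack_seat between 0.031 and 0.04 m and angle between pole_grip's own z axis and vertical below 0.15 rad and angle between the y axis of pole_grip and the y axis of rack_seat, either way round below 0.35 rad); the robot touches nothing.
It fails at once if the pole presses on the cabinet, flap or eye with more than 25 N (contact force between pole and cabinet above 25 N).
It fails at once if the robot itself touches the cabinet, flap or eye (contact force between any of the fingers, the arm and cabinet above 1 N).
It fails at once if the flap is flung open (faster than 2 rad/s) (velocity of joint flap above 2 rad/s).
It fails at once if the pole is dropped or tipped over (angle between pole_grip's own z axis and vertical above 0.7 rad).
It fails at once if a bystander is moved by more than 30 mm (distance of any of bottle, jar, bowl, spatula, timer, crucible, model from where it was at the start of the episode above 0.03 m).
It also fails if it takes over 70 s, if anything falls off the work surface, if the arm or the gripper's body presses on something with over 40 N, if the wrist force passes 120 N, or if a joint passes its speed limit or range.

## Working session

There is one attempt and no reset: what is moved stays moved. The work goes in short steps, Python scripts to look and compute and a tool call to move; the robot and the scene stay as the last step left them, time stands still between calls to the robot, and variables do not carry over. Pictures are saved under pics/ and viewed, at most 10 in all, crops included, and the job is handed in when it is done.

Besides the shell and the picture viewer there is one more tool, called after "Request:" by a JSON object that holds its "name" and its "arguments", one argument or row to a line. servo_tool: Moves the arm, as the interface text tells. Its arguments: {"type":"object","properties":{"plan":{"type":"array","items":{"type":"number"}},"force":{"type":"number"}},"required":["plan"]}

```bash
mkdir -p pics
python3 - <<'E'
from workcell import r
import cv2
s=r.get_state();print(s)
for n in("scene","top"):
    im=r.get_image(n);cv2.imwrite(f"pics/{n}0.png",im[:,:,::-1]);print(n,r.camera_info(n))
E
```

```text
{'clock': 0.0, 'qpos': array([-1.40269678e+00,  1.04691889e-01,  9.64799467e-02,  1.56393109e+00,
        2.43437511e-05,  1.35310032e+00]), 'joint_vel': array([-0.00119501,  0.00025364,  0.00010375,  0.00154842, -0.00079191,
        0.00034728]), 'effort': array([ 9.45875727e-04, -5.56925476e+01,  5.03653693e+01,  1.69354066e-02,
       -2.50098310e-04, -1.28867566e-05]), 'eef_pos': array([ 0.22574146, -0.55557446,  0.24953254]), 'tcp_rot': array([-3.08200431e+00, -6.01997016e-01, -9.06413922e-05]), 'ft_force': array([-0.14650843,  1.00391928,  0.50558126]), 'wrist_torque': array([ 0.01886664, -0.04496648,  0.00057003]), 'finger_force': 0.0, 'grip_width': 0.08564691212181155}
scene {'fx': 494.4244705294636, 'fy': 494.4244705294636, 'cx': 323.85510342852615, 'cy': 192.5753378575281, 'R': array([[-0.89354404,  0.44860463,  0.01824662],
       [ 0.26435566,  0.55853076, -0.78623119],
       [-0.36289825, -0.69770859, -0.617663  ]]), 't': array([ 0.45373342, -0.02806543,  2.00296315])}
top {'fx': 445.68887285762423, 'fy': 445.68887285762423, 'cx': 316.73789919816465, 'cy': 193.7265810635285, 'R': array([[-0.01572549, -0.99983949, -0.00858448],
       [-0.99609651,  0.01641128, -0.08673182],
       [ 0.08685879,  0.00718707, -0.99619471]]), 't': array([-0.00173037,  0.48085468,  1.5416657 ])}
```

View pics/scene0.png

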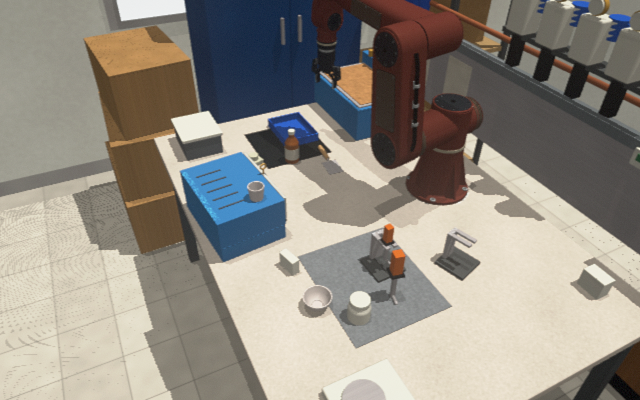

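View pics/top0.png

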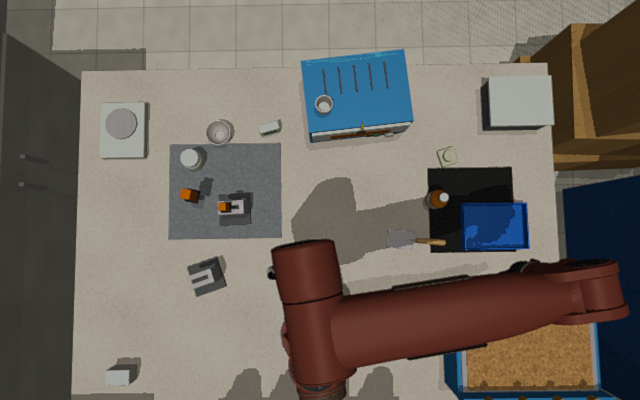

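The top view has image up = +x and image left = +y.

- **Orange poles:** (190,195), the larger one, standing free, and (228,207), the smaller one, in a rack.
- **Racks:** (205,275), empty, and (232,207), farther right, which holds the smaller pole.

I choose the pole and rack at (228,207) and check them in a close crop.

Run:
```python
import cv2,numpy as np
s=cv2.imread("pics/scene0.png");t=cv2.imread("pics/top0.png")
R=lambda im,x,y,w,h:cv2.resize(im[y:y+h,x:x+w],(400,300),interpolation=cv2.INTER_CUBIC)
a=np.hstack([R(s,340,210,120,90),R(t,170,170,96,72)])
b=np.hstack([R(s,170,140,140,105),R(t,295,80,128,96)])
cv2.imwrite("pics/crop1.png",np.vstack([a,b]))
```

```text
(no output)
```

View pics/crop1.png

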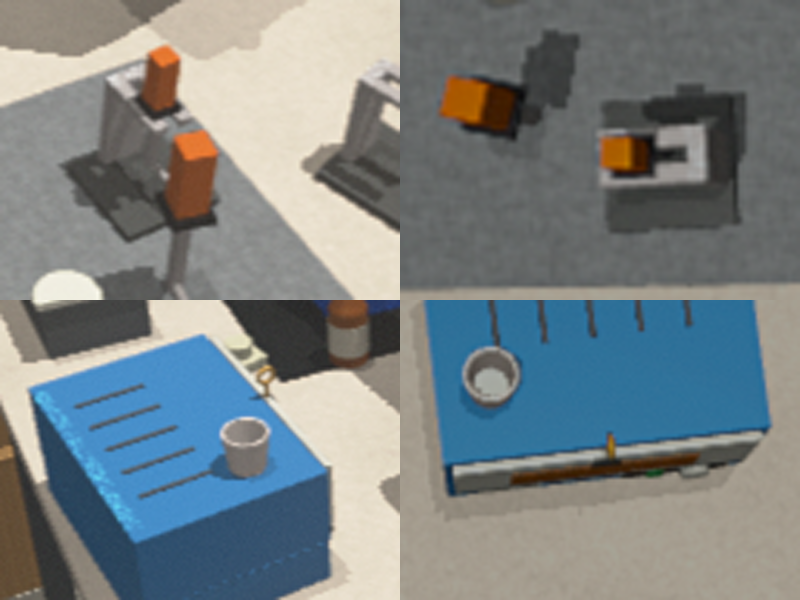

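The crop shows the smaller pole hanging in the right rack, with the slot closed to the right (-y) and open to the left, so the peg points to +y. The eye is near scene (262,167) and top (362,127). Next I triangulate.

```bash
cat > h.py <<'E'
import numpy as np,cv2
from workcell import r
def P(n):
    c=r.camera_info(n);K=np.array([[c['fx'],0,c['cx']],[0,c['fy'],c['cy']],[0,0,1]])
    return K@np.c_[c['R'],c['t']]
def tri(Ps,uv):
    A=np.vstack([[u*p[2]-p[0],v*p[2]-p[1]] for p,(u,v) in zip(Ps,uv)])
    x=np.linalg.svd(A)[2][-1];return x[:3]/x[3]
def proj(p,X):
    x=p@np.r_[X,1];return x[:2]/x[2]
def onz(p,uv,z):
    A=np.array([[uv[0]*p[2]-p[0]],[uv[1]*p[2]-p[1]]]).reshape(2,4)
    return np.linalg.solve(A[:,:2],-A[:,2]*z-A[:,3])
E
python3 - <<'E'
from h import *
ps,pt=P("scene"),P("top")
for n,box in(("scene",(375,215,20,27)),("top",(212,195,22,20))):
    im=cv2.imread(f"pics/{n}0.png").astype(int);x,y,w,h=box
    m=(im[:,:,2]>110)&(im[:,:,0]<60)&(im[:,:,1]<140); m2=np.zeros_like(m);m2[y:y+h,x:x+w]=m[y:y+h,x:x+w]
    v,u=np.nonzero(m2);print(n,u.mean(),v.mean(),u.min(),u.max(),v.min(),v.max(),len(u))
    globals()['c'+n]=(u.mean(),v.mean())
print("grip",tri([ps,pt],[cscene,ctop]))
R=lambda cx,cy,x0,y0,k:(x0+cx*k,y0+cy*k)
print("eye",tri([ps,pt],[(170+264*.35,140+80*.35),(295+211*.32,80+147*.32)]))
# cabinet roof front corners, z=.17
a=onz(pt,R(47,165,295,80,.32),.17);b=onz(pt,R(369,128,295,80,.32),.17);print("roof front",a,b,np.linalg.norm(a-b),(a+b)/2)
# rack corners in top crop z=.12 : scale .24
for q in [(200,188),(305,186),(307,126),(205,128)]: print("rack",onz(pt,R(*q,170,170,.24),.12))
print("pole2",onz(pt,R(85,100,170,170,.24),.2))
for n,q,z in [("jar",(191,158),.08),("bowl",(219,132),.045),("timer",(269,127),.06),("bottle",(438,198),.15),("rack2",(205,275),.12),("cruc",(324,104),.22)]: print(n,onz(pt,q,z))
E
```

```text
scene 388.84313725490193 232.7941176470588 384 392 225 241 102
top 221.73214285714286 206.51785714285714 218 225 203 210 56
grip [0.43219971 0.29388536 0.15877969]
eye [ 0.67554241 -0.15891206  0.18929514]
roof front [0.66432611 0.00785607] [ 0.69708361 -0.32343466] 0.33290629898497703 [ 0.68070486 -0.15778929]
rack [0.40712496 0.31427922]
rack [0.40736855 0.23163125]
rack [0.45461131 0.22998727]
rack [0.45434692 0.31049741]
pole2 [0.47076661 0.38211364]
jar [0.60475057 0.4162544 ]
bowl [0.70115829 0.32903493]
timer [0.71221419 0.15204838]
bottle [ 0.4493584  -0.39878483]
rack2 [0.21393523 0.35576998]
cruc [ 0.74324239 -0.03790935]
```

```bash
cat >> h.py <<'E'
from scipy.spatial.transform import Rotation as Ro
def down(yaw): # tool z down, tool x at yaw deg
    return Ro.from_euler('z',yaw,degrees=True)*Ro.from_euler('x',180,degrees=True)
def rows(wps,grip,p0=None,R0=None):
    s=r.get_state();p0=s['eef_pos'] if p0 is None else p0;R0=Ro.from_rotvec(s['tcp_rot']) if R0 is None else R0
    o=[]
    for p,yaw in wps:
        o+=list(np.round(R0.inv().apply(np.array(p)-p0)*1e3,1))+list(np.round((R0.inv()*down(yaw)).as_rotvec(degrees=True),1))+[grip]
    print([float(x) for x in o]);
E
python3 - <<'E'
from h import *
n=22;W=[]
for i in range(1,n+1):
    f=i/n;a=np.radians(-67.9+f*(34.2+67.9));rad=.6+f*(.522-.6);W.append(((rad*np.cos(a),rad*np.sin(a),.25+.06*min(1,4*f)),22.1+f*67.9))
rows(W[:11],85);rows(W[11:],85,np.array(W[10][0]),down(W[10][1]))
E
```

```text
[48.2, -5.2, -11.3, -0.1, -0.0, -3.1, 85.0, 95.5, -14.6, -22.2, -0.1, -0.0, -6.2, 85.0, 141.7, -27.7, -33.1, -0.1, -0.0, -9.3, 85.0, 186.4, -44.4, -43.9, -0.1, -0.0, -12.3, 85.0, 229.3, -64.6, -54.8, -0.1, -0.0, -15.4, 85.0, 270.2, -88.1, -60.2, -0.1, -0.0, -18.5, 85.0, 308.8, -114.6, -60.2, -0.1, -0.0, -21.6, 85.0, 344.9, -144.0, -60.1, -0.1, -0.0, -24.7, 85.0, 378.3, -176.1, -60.1, -0.1, -0.0, -27.8, 85.0, 408.8, -210.5, -60.0, -0.1, -0.0, -30.9, 85.0, 436.2, -247.1, -60.0, -0.1, -0.0, -33.9, 85.0]
[41.5, -18.4, -0.0, 0.0, 0.0, -3.1, 85.0, 81.2, -40.0, -0.0, 0.0, 0.0, -6.2, 85.0, 118.7, -64.6, -0.0, 0.0, 0.0, -9.3, 85.0, 153.9, -91.9, -0.0, -0.0, 0.0, -12.3, 85.0, 186.5, -121.9, -0.0, 0.0, 0.0, -15.4, 85.0, 216.3, -154.2, -0.0, 0.0, 0.0, -18.5, 85.0, 243.3, -188.6, -0.0, -0.0, 0.0, -21.6, 85.0, 267.2, -224.8, -0.0, -0.0, 0.0, -24.7, 85.0, 287.9, -262.7, -0.0, 0.0, 0.0, -27.8, 85.0, 305.4, -301.8, -0.0, -0.0, 0.0, -30.9, 85.0, 319.5, -341.9, -0.0, 0.0, 0.0, -33.9, 85.0]
```

Request:
{"name": "servo_tool", "arguments": {
  "plan": [48,-5,-11,0,0,-3,85,95,-15,-22,0,0,-6,85,142,-28,-33,0,0,-9,85,186,-44,-44,0,0,-12,85,229,-65,-55,0,0,-15,85,270,-88,-60,0,0,-18.5,85,309,-115,-60,0,0,-21.5,85,345,-144,-60,0,0,-24.5,85,378,-176,-60,0,0,-28,85,409,-210,-60,0,0,-31,85,436,-247,-60,0,0,-34,85]
}}

```text
clock: 1.2
eef_pos: [0.5373, -0.1611, 0.3097]
tcp_rot: [-2.77, -1.48, 0.001]
ft_force: [0.4, 0.1, -0.3]
grip_width: 0.085
finger_force: 0.0
```

Request:
{"name": "servo_tool", "arguments": {
  "plan": [41,-18,0,0,0,-3,85,81,-40,0,0,0,-6,85,119,-65,0,0,0,-9,85,154,-92,0,0,0,-12,85,186,-122,0,0,0,-15,85,216,-154,0,0,0,-18.5,85,243,-189,0,0,0,-21.5,85,267,-225,0,0,0,-24.5,85,288,-263,0,0,0,-28,85,305,-302,0,0,0,-31,85,319,-342,0,0,0,-34,85,319,-342,0,0,0,-34,85]
}}

```text
clock: 2.4
eef_pos: [0.4279, 0.2958, 0.3103]
tcp_rot: [-2.211, -2.23, 0.0]
ft_force: [-0.3, -0.3, -0.1]
grip_width: 0.0848
finger_force: 0.0
```

Run:
```python
from h import *
s=r.get_state();print(s['clock'],s['eef_pos'],s['tcp_rot'],s['qpos'])
p=P("wrist");np.save("pw1.npy",p);im=r.get_image("wrist");cv2.imwrite("pics/w1.png",im[:,:,::-1]);print(proj(p,[.432,.294,.185]))
t=r.get_image("top");cv2.imwrite("pics/top1.png",t[:,:,::-1]); t=r.get_image("scene");cv2.imwrite("pics/scene1.png",t[:,:,::-1])
```

```text
2.4 [0.42790457 0.29576985 0.31034483] [-2.21129999e+00 -2.22991864e+00  9.15870126e-05] [ 3.52426044e-01 -1.15729742e-01 -1.21055343e-02  1.67495993e+00
  1.01646932e-03  1.91483767e+00]
[322.10637921 199.07416542]
```

View pics/w1.png

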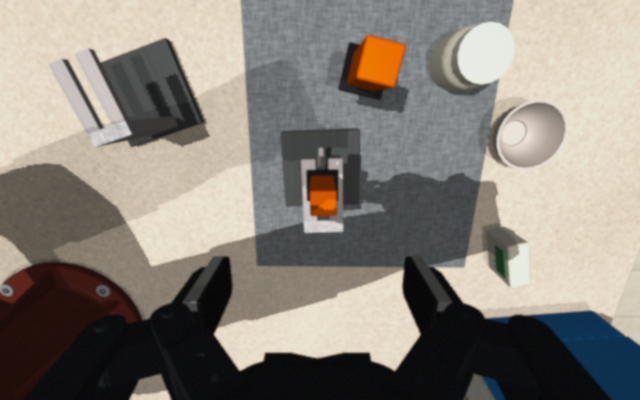

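The wrist view (image up = +y, right = +x) shows the handle's top at (323,203), the peg at (323,152) pointing up along +y, and rack prongs spanning u 302–343. The larger pole at (378,62) is well clear.

Run:
```python
from h import *
p=np.load("pw1.npy");im=cv2.imread("pics/w1.png").astype(int)
b,g,rr=im[170:225,300:345].transpose(2,0,1)
sat=(rr>120)&(b<70)&(g<150)
for nm,m in(("all",sat),("bright",sat&(rr>225))):
    v,u=np.nonzero(m);v+=170;u+=300;print(nm,len(u),u.mean(),v.mean(),u.min(),u.max(),v.min(),v.max(), cv2.minAreaRect(np.c_[u,v].astype(np.float32)))
for q,z in [((302,160),.12),((343,160),.12),((302,232),.12),((343,232),.12),((323,203),.185),((323,152),.045),((323,149),.045)]:print(q,onz(p,q,z))
for l in im[203,296:350].tolist()[::2]:print(l,end=' ')
```

```text
all 655 323.569465648855 202.14351145038168 309 336 190 215 ((322.5, 202.5), (25.0, 27.0), 90.0)
bright 101 328.5247524752475 203.97029702970298 321 334 199 208 ((327.5, 203.5), (9.0, 13.0), 90.0)
(302, 160) [0.41134216 0.3161225 ]
(343, 160) [0.45475041 0.31653184]
(302, 232) [0.41080986 0.23291602]
(343, 232) [0.45776685 0.23338232]
(323, 203) [0.43283893 0.29037491]
(323, 152) [0.43495025 0.31274731]
(323, 149) [0.43489013 0.31663678]
[78, 80, 77] [79, 80, 78] [80, 82, 80] [123, 124, 127] [185, 187, 194] [195, 197, 204] [182, 187, 198] [84, 117, 190] [0, 87, 206] [0, 86, 208] [0, 85, 207] [0, 87, 209] [0, 89, 212] [0, 94, 221] [0, 103, 230] [0, 110, 236] [0, 111, 237] [0, 110, 237] [0, 112, 237] [0, 104, 231] [49, 90, 174] [108, 112, 125] [116, 117, 123] [93, 94, 98] [52, 53, 53] [47, 49, 47] [50, 50, 48]
```

Request:
{"name": "servo_tool", "arguments": {
  "plan": [-5,5,0,0,0,0.5,85,-5,5,40,0,0,0.5,85,-5,5,80,0,0,0.5,85,-5,5,110,0,0,0.5,85,-5,5,135,0,0,0.5,85,-5,5,150,0,0,0.5,85,-5,5,150,0,0,0.5,60,-5,5,150,0,0,0.5,35,-5,5,150,0,0,0.5,20,-5,5,150,0,0,0.5,15,-5,5,150,0,0,0.5,15],
  "force": 60
}}

```text
clock: 3.65
eef_pos: [0.4357, 0.2878, 0.1616]
tcp_rot: [-2.229, -2.214, -0.001]
ft_force: [-5.1, -1.1, 7.3]
grip_width: 0.0232
finger_force: 58.5
```

Request:
{"name": "servo_tool", "arguments": {
  "plan": [0,0,-8,0,0,0,15,0,0,-25,0,0,0,15,0,0,-50,0,0,0,15,0,0,-80,0,0,0,15,0,0,-115,0,0,0,15,0,0,-150,0,0,0,15,0,0,-180,0,0,0,15,0,0,-198,0,0,0,15,0,0,-198,0,0,0,15]
}}

```text
clock: 4.55
eef_pos: [0.4367, 0.2878, 0.3616]
tcp_rot: [2.227, 2.212, 0.007]
ft_force: [0.6, -0.6, -2.0]
grip_width: 0.023
finger_force: 58.7
```

Run:
```python
from h import *
s=r.get_state();print(s['clock'],s['eef_pos'],s['tcp_rot'],s['ft_force'],s['grip_width'])
p0=s['eef_pos'];p1=np.array([.60,-.235,.36]);n=18
W=[]
for i in range(1,n+1):
    f=i/n;f=f*f*(3-2*f);W.append((p0+f*(p1-p0),89.6+f*(95.6-89.6)))
rows(W[:9],15);rows(W[9:],15,np.array(W[8][0]),down(W[8][1]))
```

```text
4.55 [0.43668446 0.28782039 0.36160911] [2.22731195 2.21215676 0.0070173 ] [ 0.5575446  -0.59160998 -1.9721593 ] 0.023015702257630884
[-4.7, 1.5, 0.0, 0.3, -0.1, -0.0, 15.0, -17.9, 5.7, 0.1, 0.3, -0.1, -0.2, 15.0, -38.6, 12.4, 0.1, 0.3, -0.1, -0.4, 15.0, -65.8, 21.1, 0.2, 0.3, -0.1, -0.7, 15.0, -98.4, 31.5, 0.3, 0.3, -0.1, -1.1, 15.0, -135.3, 43.3, 0.4, 0.3, -0.1, -1.5, 15.0, -175.3, 56.1, 0.6, 0.3, -0.1, -2.0, 15.0, -217.6, 69.6, 0.7, 0.3, -0.1, -2.5, 15.0, -260.8, 83.4, 0.8, 0.3, -0.1, -3.0, 15.0]
[-44.0, 11.6, 0.1, 0.0, 0.0, -0.5, 15.0, -86.8, 22.9, 0.3, 0.0, 0.0, -1.0, 15.0, -127.5, 33.6, 0.4, 0.0, 0.0, -1.4, 15.0, -164.9, 43.4, 0.5, 0.0, 0.0, -1.9, 15.0, -198.0, 52.1, 0.6, 0.0, 0.0, -2.2, 15.0, -225.6, 59.4, 0.7, 0.0, 0.0, -2.6, 15.0, -246.7, 64.9, 0.7, 0.0, 0.0, -2.8, 15.0, -260.1, 68.5, 0.8, -0.0, 0.0, -2.9, 15.0, -264.8, 69.7, 0.8, 0.0, 0.0, -3.0, 15.0]
```

Request:
{"name": "servo_tool", "arguments": {
  "plan": [-5,1.5,0,0,0,0,15,-18,6,0,0,0,0,15,-39,12,0,0,0,-0.5,15,-66,21,0,0,0,-1,15,-98,31,0,0,0,-1,15,-135,43,0,0,0,-1.5,15,-175,56,0,0,0,-2,15,-218,70,0,0,0,-2.5,15,-261,83,0,0,0,-3,15]
}}

```text
clock: 5.45
eef_pos: [0.5167, 0.0233, 0.3569]
tcp_rot: [-2.169, -2.271, 0.002]
ft_force: [0.9, 0.7, -1.3]
grip_width: 0.0231
finger_force: 58.7
```

Request:
{"name": "servo_tool", "arguments": {
  "plan": [-44,12,0,0,0,-0.5,15,-87,23,0,0,0,-1,15,-128,34,0,0,0,-1.5,15,-165,43,0,0,0,-2,15,-198,52,0,0,0,-2,15,-226,59,0,0,0,-2.5,15,-247,65,0,0,0,-3,15,-260,68,0,0,0,-3,15,-265,70,0,0,0,-3,15,-265,70,0,0,0,-3,15,-265,70,0,0,0,-3,15,-265,70,0,0,0,-3,15]
}}

```text
clock: 6.65
eef_pos: [0.5988, -0.2349, 0.3585]
tcp_rot: [2.109, 2.328, -0.0]
ft_force: [-0.6, 1.3, -1.7]
grip_width: 0.0235
finger_force: 58.6
```

Run:
```python
from h import *
s=r.get_state();print(s['clock'],s['eef_pos'],s['tcp_rot'],s['ft_force'],s['grip_width'])
p=P("wrist");np.save("pw2.npy",p);im=r.get_image("wrist");cv2.imwrite("pics/w2.png",im[:,:,::-1]);
for n in("scene","top"):
    cv2.imwrite(f"pics/{n}2.png",r.get_image(n)[:,:,::-1])
```

```text
6.65 [ 0.59881643 -0.23488426  0.35850474] [ 2.10922664e+00  2.32807825e+00 -1.11868954e-06] [-0.60405281  1.27563881 -1.70376717] 0.02348602397205571
```

View pics/w2.png

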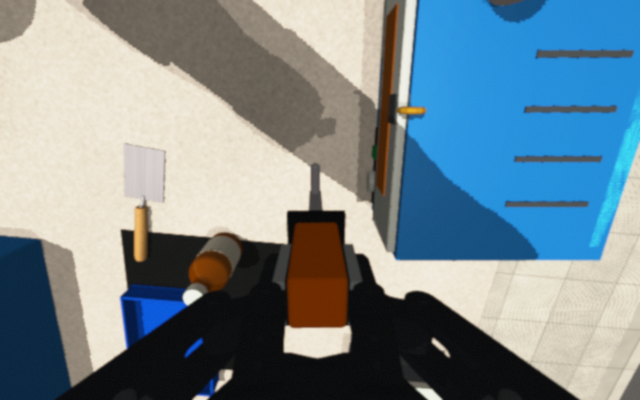

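The wrist view shows the held pole upright, with the peg at (316,164–205) pointing up the image. The eye at (398–425,110) is seen edge-on and the flap's top edge lies near u≈403. Next I locate the eye and the peg's offsets.

Run:
```python
from h import *
pw=np.load("pw2.npy");ps,pt=P("scene"),P("top")
def brass(f,x,y,w,h):
    im=cv2.imread(f)[y:y+h,x:x+w];hsv=cv2.cvtColor(im,cv2.COLOR_BGR2HSV)
    m=(hsv[:,:,0]>8)&(hsv[:,:,0]<32)&(hsv[:,:,1]>120)&(hsv[:,:,2]>80)
    v,u=np.nonzero(m);print(f,len(u),u.mean()+x,v.mean()+y,u.min()+x,u.max()+x,v.min()+y,v.max()+y);return(u.mean()+x,v.mean()+y)
w=brass("pics/w2.png",392,98,45,25);t=brass("pics/top0.png",355,120,15,12);t1=brass("pics/top2.png",355,120,15,12);s=brass("pics/scene0.png",255,160,16,14);brass("pics/scene2.png",255,160,16,14)
E=tri([ps,pt,pw],[s,t,w]);print("eye3",E,[proj(q,E)-a for q,a in((ps,s),(pt,t),(pw,w))])
print("ws",tri([ps,pw],[s,w]))
for z in(.17,.18,.19,.2):print(z,onz(pw,w,z),onz(pw,(398,110),z),onz(pw,(425,110),z),"scene",onz(ps,s,z))
print("tip",onz(pw,(316,164),.242),"collar edge", onz(pw,(289,211),.323),onz(pw,(344,211),.323))
print("roof edge",[onz(pw,q,.17) for q in((413,0),(396,258),(600,260))])
print(r.camera_info("wrist")['fx'])
```

```text
pics/w2.png 166 410.3975903614458 110.1867469879518 397 424 107 113
pics/top0.png 15 363.06666666666666 127.4 361 369 123 131
pics/top2.png 17 363.47058823529414 127.82352941176471 361 369 123 131
pics/scene0.png 7 263.0 164.28571428571428 261 265 163 168
pics/scene2.png 8 263.125 164.25 261 265 163 168
eye3 [ 0.67215314 -0.15779678  0.20509047] [array([ 0.15760737, -0.01760339]), array([-0.40161168, -0.48253155]), array([-2.45758766,  2.98113845])]
ws [ 0.67351479 -0.15521846  0.20701538]
0.17 [ 0.68433631 -0.15501231] [ 0.67197206 -0.1560638 ] [ 0.69882184 -0.15338989] scene [ 0.65633322 -0.2058362 ]
0.18 [ 0.68134246 -0.15502957] [ 0.66937357 -0.15604744] [ 0.69536479 -0.15345903] scene [ 0.66099548 -0.19218425]
0.19 [ 0.67834861 -0.15504684] [ 0.66677508 -0.15603108] [ 0.69190775 -0.15352818] scene [ 0.66565775 -0.1785323 ]
0.2 [ 0.67535476 -0.1550641 ] [ 0.6641766  -0.15601473] [ 0.6884507  -0.15359732] scene [ 0.67032001 -0.16488035]
tip [ 0.59460633 -0.20410559] collar edge [ 0.5806869  -0.21621335] [ 0.61177698 -0.21310692]
roof edge [array([ 0.66801042, -0.06103969]), array([ 0.70013729, -0.32050246]), array([ 0.93908833, -0.2992412 ])]
299.7487138094767
```

Request:
{"name": "servo_tool", "arguments": {
  "plan": [5,8,0,0,0,0,15,16,25,0,0,0,0,15,30,46,0,0,0,0,15,43,66,0,0,0,0,15,51,78,0,0,0,0,15,54,83,0,0,0,0,15,54,83,0,0,0,0,15,54,83,0,0,0,0,15]
}}

```text
clock: 7.6
eef_pos: [0.6761, -0.174, 0.3583]
tcp_rot: [2.11, 2.327, -0.0]
ft_force: [0.4, -0.0, -1.9]
grip_width: 0.0232
finger_force: 58.7
```

Run:
```python
from h import *
s=r.get_state();print(s['clock'],s['eef_pos'],s['tcp_rot'],s['ft_force'])
p=P("wrist");np.save("pw3.npy",p);w=cv2.cvtColor(r.get_image("wrist"),cv2.COLOR_RGB2BGR);cv2.imwrite("pics/w3.png",w)
sc=cv2.cvtColor(r.get_image("scene"),cv2.COLOR_RGB2BGR);cv2.imwrite("pics/scene3.png",sc)
a=cv2.resize(w[60:300,160:480],(400,300),interpolation=3)
b=cv2.resize(sc[120:210,200:320],(400,300),interpolation=3)
cv2.imwrite("pics/c3.png",np.hstack([a,b]))
```

```text
7.6 [ 0.67614732 -0.17398182  0.35831575] [ 2.11019353e+00  2.32723497e+00 -4.43593569e-04] [ 0.37323413 -0.02829109 -1.90810299]
```

View pics/c3.png

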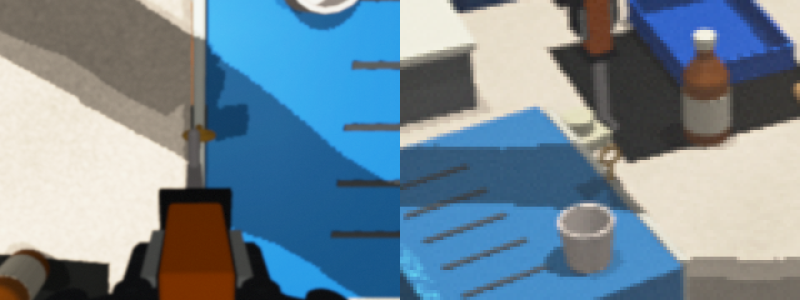

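The crop shows the peg (wrist px ≈(316,145–190)) above the eye, whose ring spans wrist px (305–332,167). In the scene view the ring centre is at ≈(262.4,167.5) and the peg tip at ≈(264.5,158).

Run:
```python
from h import *
pw=np.load("pw3.npy");ps=P("scene");im=cv2.imread("pics/w3.png")
x,y,w,h=295,155,45,25
hsv=cv2.cvtColor(im[y:y+h,x:x+w],cv2.COLOR_BGR2HSV);m=(hsv[:,:,0]>8)&(hsv[:,:,0]<32)&(hsv[:,:,1]>120)&(hsv[:,:,2]>50)
v,u=np.nonzero(m);print(u.min()+x,u.max()+x,v.min()+y,v.max()+y)
c=((u.min()+u.max())/2+x,(v.min()+v.max())/2+y)
for z in(.18,.19,.2,.21):X=np.r_[onz(pw,c,z),z];print(z,X,"scene",proj(ps,X))
print("tri",tri([ps,pw],[(262.4,167.5),c]),tri([ps,P("top"),np.load("pw2.npy"),pw],[(262.4,167.5),(363,127.6),(410.4,110.2),c]))
d=np.array([np.cos(np.radians(95.6)),np.sin(np.radians(95.6)),0]);t=np.array([.6761,-.174,.3583-.1166])
for k in(5,17,30):print(k,proj(pw,t+d*(k+1)*1e-3),proj(ps,t+d*(k+1)*1e-3))
g=cv2.cvtColor(im,cv2.COLOR_BGR2HSV)
for row in(150,155,160,180,185):print(row,im[row,306:328].mean(1).astype(int))
```

```text
306 331 160 172
0.18 [ 0.67565514 -0.1575131   0.18      ] scene [262.66851684 170.35220661]
0.19 [ 0.67540617 -0.15543387  0.19      ] scene [262.78300088 168.3434747 ]
0.2 [ 0.67515719 -0.15335463  0.2       ] scene [262.89847592 166.31735489]
0.21 [ 0.67490821 -0.1512754   0.21      ] scene [263.01495486 164.27362044]
tri [ 0.67632133 -0.15501501  0.19416524] [ 0.67516528 -0.15777225  0.1919936 ]
5 [317.37549205 193.39628944] [260.586331 154.365242]
17 [317.39297224 179.52959603] [262.1382288  156.02009104]
30 [317.41251613 164.02580628] [263.83565502 157.83012271]
150 [126 114 110 109 108 100  80  60  67  92 112 118 121 121 120 118 107  82
  56  49  55  59]
155 [133 120 110 106 103  97  80  60  68  92 111 118 120 119 120 119 107  81
  56  49  55  60]
160 [137 124 112 108 108 101  81  61  65  86  91  82  71  69  75  88  92  78
  56  48  54  60]
180 [129 117 109 104  95  86  86  88  89  91  87  86  87 103 132 149 142 112
  81  75  86  93]
185 [157 131 112 102  92  85  85  88  90  91  90  86  88 105 134 150 140 109
  82  75  85  95]
```

Request:
{"name": "servo_tool", "arguments": {
  "plan": [0,4,4,0,0,0,15,0,4,10,0,0,0,15,0,4,16,0,0,0,15,0,4,19,0,0,0,15,0,4,21,0,0,0,15,0,4,21,0,0,0,15,0,4,21,0,0,0,15]
}}

```text
clock: 8.4
eef_pos: [0.6803, -0.1733, 0.3375]
tcp_rot: [2.11, 2.327, 0.0]
ft_force: [-0.3, -0.2, -0.4]
grip_width: 0.0234
finger_force: 58.8
```

Request:
{"name": "servo_tool", "arguments": {
  "plan": [0,0,1,0,0,0,15,0,0,2,0,0,0,15,0,0,3,0,0,0,15,0,0,3,0,0,0,15]
}}

```text
clock: 8.8
eef_pos: [0.6803, -0.1734, 0.3342]
tcp_rot: [2.11, 2.327, -0.0]
ft_force: [-0.3, 0.4, -2.1]
grip_width: 0.0232
finger_force: 58.9
```

Request:
{"name": "servo_tool", "arguments": {
  "plan": [0,0,1,0,0,0,15,0,0,2,0,0,0,15,0,0,2,0,0,0,15]
}}

```text
clock: 9.1
eef_pos: [0.6803, -0.1734, 0.3337]
tcp_rot: [2.109, 2.326, 0.001]
ft_force: [-1.6, 0.5, 6.0]
grip_width: 0.0233
finger_force: 60.0
```

Contact came at TCP z ≈ 0.334, so the eye centre should be reached at TCP z ≈ 0.317. I back off, lower and look.

Request:
{"name": "servo_tool", "arguments": {
  "plan": [0,0,-4,0,0,0,15,-5,0,-6,0,0,0,15,-15,0,-6,0,0,0,15,-25,0,-6,0,0,0,15,-30,0,-4,0,0,0,15,-30,0,3,0,0,0,15,-30,0,10,0,0,0,15,-30,0,15.5,0,0,0,15,-30,0,15.5,0,0,0,15,-30,0,15.5,0,0,0,15]
}}

```text
clock: 10.1
eef_pos: [0.6831, -0.2028, 0.3168]
tcp_rot: [-2.11, -2.328, 0.0]
ft_force: [-0.9, -0.3, -1.6]
grip_width: 0.0234
finger_force: 58.7
```

Run:
```python
from h import *
s=r.get_state();print(s['clock'],s['eef_pos'],s['tcp_rot'],s['ft_force'])
p=P("wrist");np.save("pw4.npy",p);w=cv2.cvtColor(r.get_image("wrist"),cv2.COLOR_RGB2BGR);cv2.imwrite("pics/w4.png",w)
sc=cv2.cvtColor(r.get_image("scene"),cv2.COLOR_RGB2BGR);cv2.imwrite("pics/scene4.png",sc)
a=cv2.resize(w[110:230,260:380],(600,600),interpolation=3)
b=cv2.resize(sc[145:185,243:283],(200,200),interpolation=3)
cv2.imwrite("pics/c4.png",np.hstack([a,np.vstack([b,b*0,b*0])]))
x,y,ww,h=280,110,80,40
hsv=cv2.cvtColor(w[y:y+h,x:x+ww],cv2.COLOR_BGR2HSV);m=(hsv[:,:,0]>8)&(hsv[:,:,0]<32)&(hsv[:,:,1]>120)&(hsv[:,:,2]>60)
v,u=np.nonzero(m);print("ring",u.min()+x,u.max()+x,v.min()+y,v.max()+y)
for z in(.2,):
  for q in((u.min()+x,v.mean()+y),(u.max()+x+1,v.mean()+y)):print(onz(p,q,z))
d=np.array([np.cos(np.radians(95.6)),np.sin(np.radians(95.6)),0]);t=s['eef_pos']-[0,0,.1166]
for k in(5,17,30):print(k,proj(p,t+d*k*1e-3))
```

```text
10.1 [ 0.68310262 -0.2027997   0.31682837] [-2.10961736e+00 -2.32769911e+00  1.18850436e-04] [-0.85720562 -0.26679543 -1.61491437]
ring 299 329 136 148
[ 0.66368637 -0.15608715]
[ 0.688254   -0.15364621]
5 [317.44474367 194.56497725]
17 [317.46980531 180.72802659]
30 [317.49782391 165.25848661]
```

View pics/c4.png

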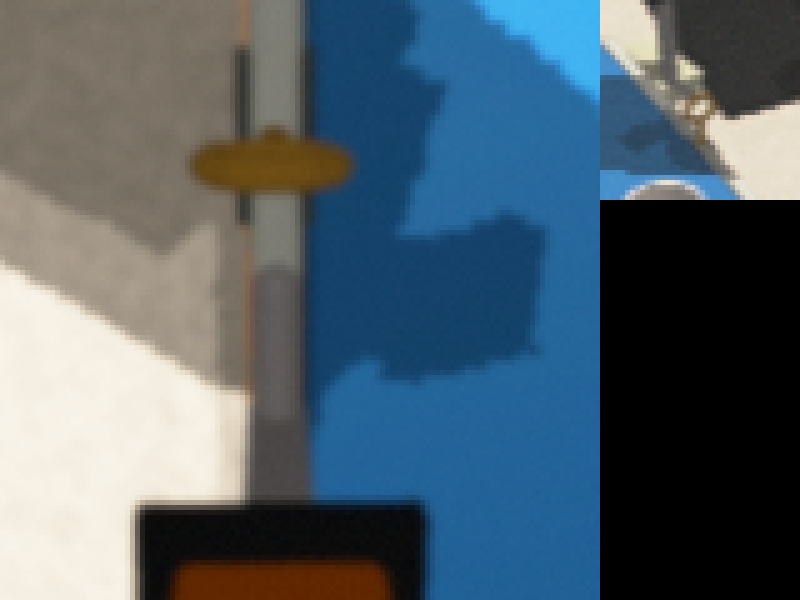

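The close view shows the peg axis at u≈315.6 and the ring centre at u≈314.3, both at the same height, so the peg must move about 1 mm towards -y of the tool. The tip is at v≈163.6, about 14 mm short of the ring. I insert slowly.

Request:
{"name": "servo_tool", "arguments": {
  "plan": [2,-1,0,0,0,0,15,5,-1,0,0,0,0,15,8,-1,0,0,0,0,15,11,-1,0,0,0,0,15,13,-1,0,0,0,0,15,15,-1,0,0,0,0,15,17,-1,0,0,0,0,15,17,-1,0,0,0,0,15]
}}

```text
clock: 11.0
eef_pos: [0.6806, -0.1861, 0.3169]
tcp_rot: [2.11, 2.328, -0.0]
ft_force: [0.3, -0.8, -1.6]
grip_width: 0.0235
finger_force: 58.9
```

Request:
{"name": "servo_tool", "arguments": {
  "plan": [2,0,0,0,0,0,15,4,0,0,0,0,0,15,4,0,0,0,0,0,15]
}}

```text
clock: 11.3
eef_pos: [0.6802, -0.1821, 0.3169]
tcp_rot: [2.11, 2.328, 0.0]
ft_force: [-0.2, -0.6, -1.1]
grip_width: 0.0232
finger_force: 58.9
```

No resistance, so I go on to full depth.

Request:
{"name": "servo_tool", "arguments": {
  "plan": [2,0,0,0,0,0,15,4,0,0,0,0,0,15,6,0,0,0,0,0,15,8,0,0,0,0,0,15,9,0,0,0,0,0,15,9,0,0,0,0,0,15]
}}

```text
clock: 11.9
eef_pos: [0.6793, -0.1733, 0.3168]
tcp_rot: [2.11, 2.328, -0.0]
ft_force: [-0.6, 0.7, -1.4]
grip_width: 0.0229
finger_force: 58.9
```

Run:
```python
from h import *
s=r.get_state();print(s['clock'],s['eef_pos'],s['ft_force'])
p=P("wrist");w=cv2.cvtColor(r.get_image("wrist"),cv2.COLOR_RGB2BGR);cv2.imwrite("pics/w5.png",w)
sc=cv2.cvtColor(r.get_image("scene"),cv2.COLOR_RGB2BGR);cv2.imwrite("pics/scene5.png",sc)
a=cv2.resize(w[110:230,260:380],(500,500),interpolation=3)
b=cv2.resize(sc[148:188,243:268],(300,480),interpolation=3);b=np.vstack([b,np.zeros((20,300,3),np.uint8)])
cv2.imwrite("pics/c5.png",np.hstack([a,b]))
```

```text
11.9 [ 0.67929865 -0.17325696  0.31683133] [-0.56883922  0.66794221 -1.35562789]
```

View pics/c5.png

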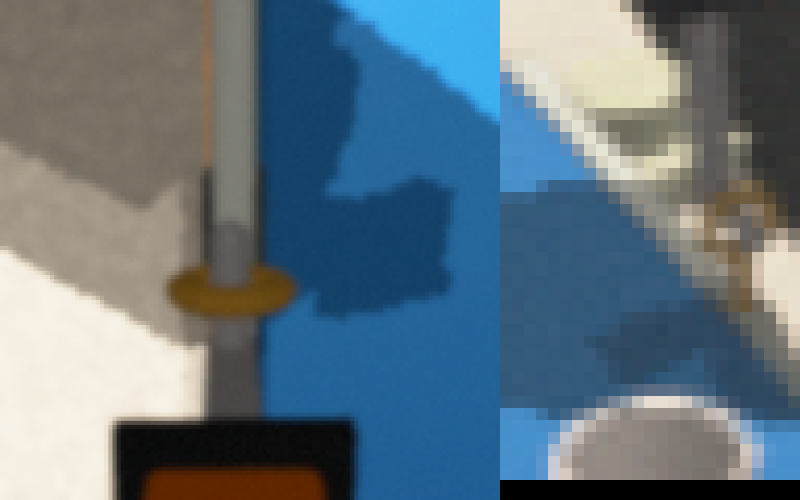

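The picture confirms it: the peg runs through the ring, with its centre at crop u 232 against the ring's 233. I start the swing assuming R≈130 mm, and will correct from the forces.

Request:
{"name": "servo_tool", "arguments": {
  "plan": [0,-3,0,0,0,0,15,0,-6,0.3,0,0,0,15,0,-10,0.7,0,0,0,15,0,-14,1.3,0,0,0,15,0,-18,2,0,0,0,15,0,-22,2.8,0,0,0,15,0,-22,2.8,0,0,0,15]
}}

```text
clock: 12.7
eef_pos: [0.6568, -0.1757, 0.3143]
tcp_rot: [2.11, 2.327, -0.001]
ft_force: [0.2, 0.7, -1.1]
grip_width: 0.0234
finger_force: 58.9
```

Request:
{"name": "servo_tool", "arguments": {
  "plan": [0,-6,1.5,0,0,0,15,0,-12.5,3.3,0,0,0,15,0,-18.6,5.4,0,0,0,15,0,-24.6,7.9,0,0,0,15]
}}

```text
clock: 13.1
eef_pos: [0.6325, -0.1781, 0.3062]
tcp_rot: [2.11, 2.327, -0.0]
ft_force: [1.5, -0.2, 0.7]
grip_width: 0.0233
finger_force: 59.0
```

Run:
```python
from h import *
s=r.get_state();print(s['clock'],s['eef_pos'],s['ft_force'])
p=P("wrist");np.save("pw6.npy",p);w=cv2.cvtColor(r.get_image("wrist"),cv2.COLOR_RGB2BGR);cv2.imwrite("pics/w6.png",w)
sc=cv2.cvtColor(r.get_image("scene"),cv2.COLOR_RGB2BGR);cv2.imwrite("pics/scene6.png",sc)
a=cv2.resize(w[60:260,220:420],(500,500),interpolation=3)
b=cv2.resize(sc[140:200,240:276],(300,500),interpolation=3)
cv2.imwrite("pics/c6.png",np.hstack([a,b]))
```

```text
13.1 [ 0.63245505 -0.17812718  0.3061611 ] [ 1.54877389 -0.20627526  0.73758082]
```

View pics/c6.png

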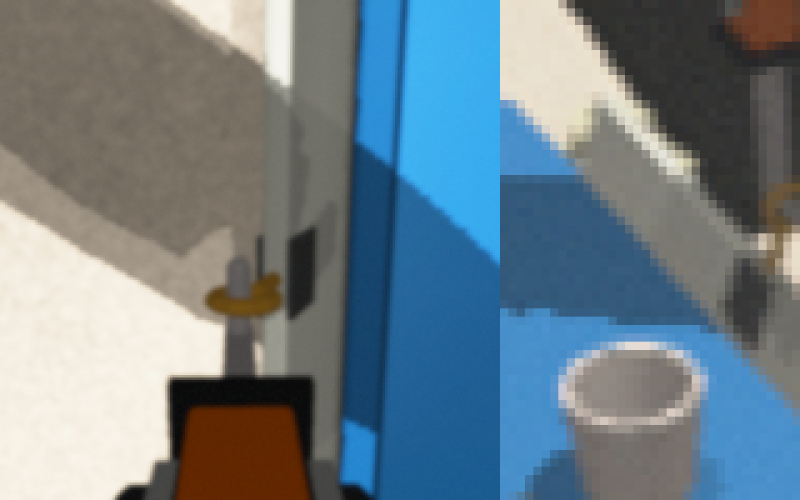

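The flap has swung partly open (≈0.4 rad) with the peg still through the ring and about 3 N of drag. I continue.

Request:
{"name": "servo_tool", "arguments": {
  "plan": [0,-5.9,2.7,0,0,0,15,0,-11.7,5.7,0,0,0,15,0,-17.3,9.1,0,0,0,15,0,-22.7,12.6,0,0,0,15,0,-27.9,16.5,0,0,0,15]
}}

```text
clock: 13.7
eef_pos: [0.6045, -0.1808, 0.2894]
tcp_rot: [2.11, 2.327, -0.001]
ft_force: [-1.0, -0.5, 2.2]
grip_width: 0.0236
finger_force: 59.4
```

Request:
{"name": "servo_tool", "arguments": {
  "plan": [0,-6,0.5,0,0,0,15,0,-11.2,4.2,0,0,0,15,0,-16.2,8.5,0,0,0,15,0,-20.9,13.1,0,0,0,15,0,-25.4,18,0,0,0,15]
}}

```text
clock: 14.2
eef_pos: [0.5797, -0.1832, 0.2711]
tcp_rot: [2.11, 2.327, 0.0]
ft_force: [4.0, 0.4, -1.7]
grip_width: 0.0234
finger_force: 58.8
```

Request:
{"name": "servo_tool", "arguments": {
  "plan": [0,-0.5,4.5,0,0,0,15,0,-4.4,9.8,0,0,0,15,0,-8.1,15.2,0,0,0,15,0,-11.5,20.9,0,0,0,15]
}}

```text
clock: 14.6
eef_pos: [0.5682, -0.1844, 0.2503]
tcp_rot: [2.11, 2.327, -0.0]
ft_force: [1.1, 0.3, 0.6]
grip_width: 0.0232
finger_force: 59.2
```

Request:
{"name": "servo_tool", "arguments": {
  "plan": [0,-3.2,5.7,0,0,0,15,0,-6,11.7,0,0,0,15,0,-8.5,17.7,0,0,0,15,0,-10.8,23.9,0,0,0,15]
}}

```text
clock: 15.0
eef_pos: [0.5574, -0.1854, 0.2263]
tcp_rot: [2.11, 2.327, -0.0]
ft_force: [0.6, 0.1, -0.4]
grip_width: 0.0234
finger_force: 59.0
```

Request:
{"name": "servo_tool", "arguments": {
  "plan": [0,-1.9,6.3,0,0,0,15,0,-3.5,12.7,0,0,0,15]
}}

```text
clock: 15.2
eef_pos: [0.554, -0.1858, 0.2136]
tcp_rot: [2.11, 2.327, -0.0]
ft_force: [0.8, 0.8, -0.2]
grip_width: 0.0235
finger_force: 59.1
```

Request:
{"name": "servo_tool", "arguments": {
  "plan": [0,-1.3,6.4,0,0,0,15,0,-1.9,10.4,0,0,0,15,0,-2.3,13.5,0,0,0,15,0,-2.5,16.5,0,0,0,15]
}}

```text
clock: 15.6
eef_pos: [0.5516, -0.186, 0.1974]
tcp_rot: [-2.11, -2.327, 0.0]
ft_force: [-0.3, -0.6, 0.8]
grip_width: 0.0234
finger_force: 59.1
```

Request:
{"name": "servo_tool", "arguments": {
  "plan": [0,0,1.5,0,0,0,15,0,0,3,0,0,0,15,0,0,3,0,0,0,15]
}}

```text
clock: 15.9
eef_pos: [0.5516, -0.1859, 0.1943]
tcp_rot: [-2.11, -2.327, 0.0]
ft_force: [-0.6, 0.1, -2.0]
grip_width: 0.0234
finger_force: 59.2
```

Request:
{"name": "servo_tool", "arguments": {
  "plan": [0,0,1.5,0,0,0,15,0,0,3,0,0,0,15]
}}

```text
clock: 16.1
eef_pos: [0.5518, -0.1862, 0.1922]
tcp_rot: [2.11, 2.327, -0.0]
ft_force: [-3.4, -0.5, 11.5]
grip_width: 0.0231
finger_force: 60.8
```

Request:
{"name": "servo_tool", "arguments": {
  "plan": [0,0,1.5,0,0,0,15]
}}

```text
clock: 16.2
eef_pos: [0.552, -0.1864, 0.1919]
tcp_rot: [2.109, 2.326, -0.001]
ft_force: [-5.5, -0.0, 19.2]
grip_width: 0.0233
finger_force: 62.1
```

Firm contact shows the flap is at its stop. I relieve the pressure, centring the peg in the ring.

Request:
{"name": "servo_tool", "arguments": {
  "plan": [0,-1,-3,0,0,0,15,0,-2.5,-4.5,0,0,0,15,0,-2.5,-4.5,0,0,0,15]
}}

```text
clock: 16.5
eef_pos: [0.5492, -0.1863, 0.1945]
tcp_rot: [2.11, 2.327, -0.0]
ft_force: [-0.1, -0.1, -1.1]
grip_width: 0.0233
finger_force: 59.2
```

Run:
```python
from h import *
s=r.get_state();print(s['clock'],s['eef_pos'],s['ft_force'])
p=P("wrist");np.save("pw7.npy",p);w=cv2.cvtColor(r.get_image("wrist"),cv2.COLOR_RGB2BGR);cv2.imwrite("pics/w7.png",w)
sc=cv2.cvtColor(r.get_image("scene"),cv2.COLOR_RGB2BGR);cv2.imwrite("pics/scene7.png",sc)
a=cv2.resize(w[60:260,220:420],(500,500),interpolation=3)
b=cv2.resize(sc[140:240,230:290],(300,500),interpolation=3)
cv2.imwrite("pics/c7.png",np.hstack([a,b]))
```

```text
16.5 [ 0.54916686 -0.18626485  0.19453669] [-0.08542489 -0.11206497 -1.14227957]
```

View pics/c7.png

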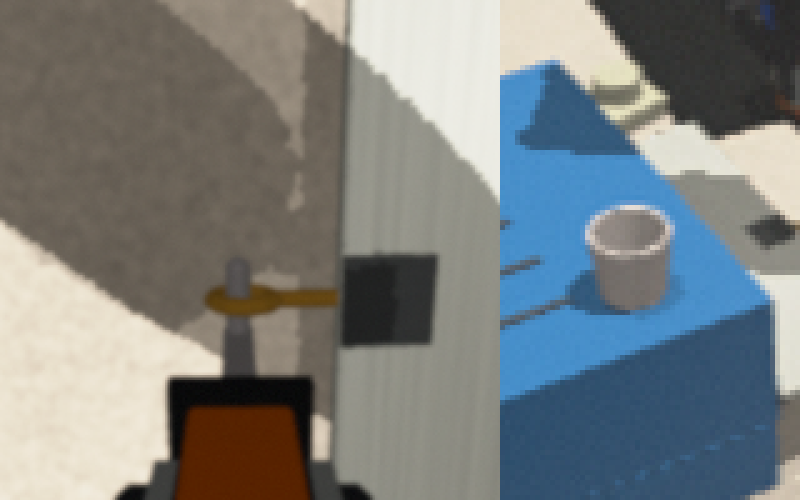

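The flap now lies level against its stop, with the peg still in the ring (crop 237,285) and almost no load. I withdraw sideways, then lift.

Request:
{"name": "servo_tool", "arguments": {
  "plan": [-3,-0.5,0,0,0,0,15,-8,-0.5,0,0,0,0,15,-14,-0.5,0,0,0,0,15,-20,-0.5,0,0,0,0,15,-27,-0.5,0,0,0,0,15,-34,-0.5,0,0,0,0,15,-40,-0.5,0,0,0,0,15,-40,-0.5,0,0,0,0,15]
}}

```text
clock: 17.4
eef_pos: [0.5526, -0.227, 0.1945]
tcp_rot: [2.111, 2.326, -0.0]
ft_force: [-0.8, -0.0, -1.5]
grip_width: 0.0234
finger_force: 59.1
```

Request:
{"name": "servo_tool", "arguments": {
  "plan": [0,-5,-8,0,0,0,15,0,-15,-25,0,0,0,15,0,-25,-55,0,0,0,15,0,-30,-95,0,0,0,15,0,-30,-130,0,0,0,15,0,-30,-155,0,0,0,15,0,-30,-165,0,0,0,15,0,-30,-165,0,0,0,15]
}}

```text
clock: 18.2
eef_pos: [0.5228, -0.2292, 0.3618]
tcp_rot: [2.108, 2.325, 0.0]
ft_force: [0.5, -0.1, -1.8]
grip_width: 0.0236
finger_force: 59.2
```

Run:
```python
from h import *
s=r.get_state();print(s['clock'],s['eef_pos'],s['tcp_rot'],s['ft_force'],s['grip_width'])
p0=s['eef_pos'];p1=np.array([.4347,.2878,.36]);n=20
W=[]
for i in range(1,n+1):
    f=i/n;f=f*f*(3-2*f);W.append((p0+f*(p1-p0),95.6+f*(89.6-95.6)))
rows(W[:10],15);rows(W[10:],15,np.array(W[9][0]),down(W[9][1]))
```

```text
18.2 [ 0.52284932 -0.22919983  0.36177989] [2.10790676e+00 2.32500638e+00 3.42416081e-04] [ 0.45406304 -0.07437079 -1.82462178] 0.023604500159259308
[3.8, -0.3, 0.0, 0.1, 0.1, 0.1, 15.0, 14.6, -1.0, 0.0, 0.1, 0.1, 0.2, 15.0, 31.8, -2.3, 0.0, 0.1, 0.1, 0.4, 15.0, 54.4, -3.9, 0.1, 0.1, 0.1, 0.6, 15.0, 81.7, -5.8, 0.1, 0.1, 0.1, 0.9, 15.0, 113.0, -8.0, 0.1, 0.1, 0.1, 1.3, 15.0, 147.4, -10.5, 0.1, 0.1, 0.1, 1.7, 15.0, 184.1, -13.1, 0.2, 0.1, 0.1, 2.1, 15.0, 222.5, -15.8, 0.2, 0.1, 0.1, 2.6, 15.0, 261.6, -18.6, 0.2, 0.1, 0.1, 3.0, 15.0]
[38.9, -4.8, 0.1, 0.0, -0.0, 0.4, 15.0, 77.0, -9.6, 0.3, 0.0, -0.0, 0.9, 15.0, 113.6, -14.1, 0.4, -0.0, -0.0, 1.3, 15.0, 147.8, -18.3, 0.5, 0.0, -0.0, 1.7, 15.0, 178.9, -22.2, 0.6, 0.0, -0.0, 2.1, 15.0, 206.1, -25.6, 0.7, 0.0, -0.0, 2.4, 15.0, 228.6, -28.4, 0.8, 0.0, -0.0, 2.6, 15.0, 245.7, -30.5, 0.8, 0.0, -0.0, 2.8, 15.0, 256.5, -31.8, 0.9, 0.0, -0.0, 3.0, 15.0, 260.2, -32.3, 0.9, 0.0, -0.0, 3.0, 15.0]
```

Request:
{"name": "servo_tool", "arguments": {
  "plan": [4,0,0,0,0,0,15,15,-1,0,0,0,0,15,32,-2,0,0,0,0.5,15,54,-4,0,0,0,0.5,15,82,-6,0,0,0,1,15,113,-8,0,0,0,1.5,15,147,-10.5,0,0,0,2,15,184,-13,0,0,0,2,15,222,-16,0,0,0,2.5,15,262,-19,0,0,0,3,15]
}}

```text
clock: 19.2
eef_pos: [0.4769, 0.0319, 0.3583]
tcp_rot: [-2.17, -2.27, 0.001]
ft_force: [0.4, 0.1, -1.4]
grip_width: 0.0233
finger_force: 59.1
```

Request:
{"name": "servo_tool", "arguments": {
  "plan": [39,-5,0,0,0,0.5,15,77,-10,0,0,0,1,15,114,-14,0,0,0,1.5,15,148,-18,0,0,0,2,15,179,-22,0,0,0,2,15,206,-26,0,0,0,2.5,15,229,-28,0,0,0,2.5,15,246,-30,0,0,0,3,15,256,-32,0,0,0,3,15,260,-32,0,0,0,3,15,260,-32,0,0,0,3,15,260,-32,0,0,0,3,15]
}}

```text
clock: 20.4
eef_pos: [0.4346, 0.2876, 0.3594]
tcp_rot: [2.229, 2.213, -0.001]
ft_force: [0.2, -0.6, -1.4]
grip_width: 0.0236
finger_force: 59.2
```

Run:
```python
from h import *
s=r.get_state();q=s['tcp_rot'];print(s['clock'],s['eef_pos'],q,2*np.degrees(np.arctan2(q[1],q[0])),s['ft_force'])
w=cv2.cvtColor(r.get_image("wrist"),cv2.COLOR_RGB2BGR);cv2.imwrite("pics/w8.png",w)
a=cv2.resize(w[100:300,220:420],(600,600),interpolation=3);cv2.imwrite("pics/c8.png",a)
```

```text
20.4 [0.43455109 0.28762938 0.35941686] [ 2.22934516e+00  2.21326530e+00 -6.12609087e-04] 89.58524193679013 [ 0.22747411 -0.61453396 -1.44441947]
```

View pics/c8.png

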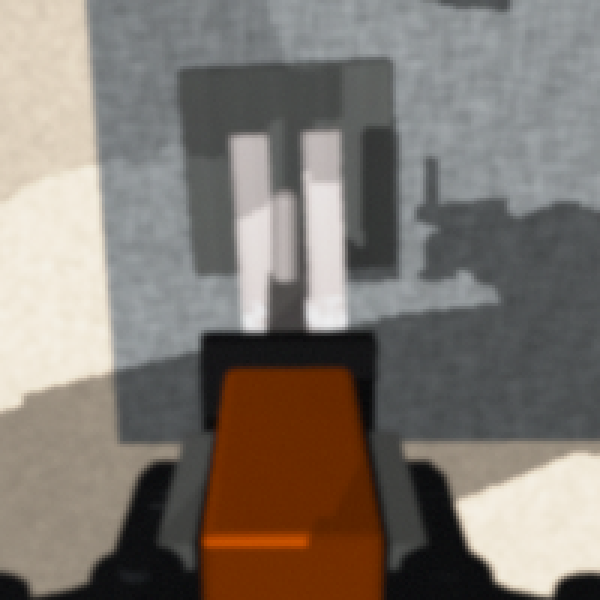

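The picture shows the peg (crop 284,235) over the slot (272–302), lined up within about 1 mm. I lower it.

Request:
{"name": "servo_tool", "arguments": {
  "plan": [0,0.5,15,0,0,0,15,0,0.5,45,0,0,0,15,0,0.5,75,0,0,0,15,0,0.5,95,0,0,0,15,0,0.5,107,0,0,0,15,0,0.5,112,0,0,0,15,0,0.5,117,0,0,0,15,0,0.5,121,0,0,0,15,0,0.5,125,0,0,0,15]
}}

```text
clock: 21.35
eef_pos: [0.4354, 0.2882, 0.2351]
tcp_rot: [2.229, 2.213, 0.002]
ft_force: [0.5, 0.4, -1.5]
grip_width: 0.0234
finger_force: 59.1
```

Request:
{"name": "servo_tool", "arguments": {
  "plan": [0,0,4,0,0,0,15,0,0,10,0,0,0,15,0,0,18,0,0,0,15,0,0,26,0,0,0,15,0,0,36,0,0,0,15,0,0,46,0,0,0,15,0,0,55,0,0,0,15,0,0,60,0,0,0,15,0,0,64,0,0,0,15,0,0,68,0,0,0,15,0,0,68,0,0,0,15]
}}

```text
clock: 22.45
eef_pos: [0.4349, 0.2881, 0.1662]
tcp_rot: [-2.229, -2.214, 0.001]
ft_force: [-0.2, -0.4, -0.9]
grip_width: 0.0232
finger_force: 59.2
```

No contact so far. I lower the last 4–5 mm onto the prongs.

Request:
{"name": "servo_tool", "arguments": {
  "plan": [0,0,2,0,0,0,15,0,0,4,0,0,0,15,0,0,5,0,0,0,15,0,0,5,0,0,0,15]
}}

```text
clock: 22.85
eef_pos: [0.4351, 0.2882, 0.1617]
tcp_rot: [2.229, 2.214, 0.0]
ft_force: [-0.3, 0.2, -0.7]
grip_width: 0.0232
finger_force: 59.2
```

Request:
{"name": "servo_tool", "arguments": {
  "plan": [0,0,1,0,0,0,15,0,0,1,0,0,0,15]
}}

```text
clock: 23.05
eef_pos: [0.4351, 0.2882, 0.1616]
tcp_rot: [2.229, 2.214, 0.001]
ft_force: [-3.7, -1.1, 6.7]
grip_width: 0.0238
finger_force: 60.1
```

Request:
{"name": "servo_tool", "arguments": {
  "plan": [0,0,0,0,0,0,28,0,0,0,0,0,0,40,0,0,0,0,0,0,60,0,0,0,0,0,0,85,0,0,0,0,0,0,85,0,0,-20,0,0,0,85,0,0,-50,0,0,0,85,0,0,-90,0,0,0,85,0,0,-130,0,0,0,85,0,0,-150,0,0,0,85,0,0,-150,0,0,0,85]
}}

```text
clock: 24.15
eef_pos: [0.4361, 0.2885, 0.314]
tcp_rot: [2.227, 2.212, 0.007]
ft_force: [-0.4, 0.2, -0.6]
grip_width: 0.085
finger_force: 0.0
```

Run:
```python
from h import *
s=r.get_state();print(s['clock'],s['eef_pos'],s['grip_width'],s['ft_force'])
p=P("wrist");w=cv2.cvtColor(r.get_image("wrist"),cv2.COLOR_RGB2BGR)
sc=cv2.cvtColor(r.get_image("scene"),cv2.COLOR_RGB2BGR)
a=cv2.resize(w[130:270,260:380],(400,467),interpolation=3);b=cv2.resize(sc[150:270,200:420],(400,218),interpolation=3)
c=cv2.resize(sc[210:270,360:400],(167,249),interpolation=3);o=np.zeros((467,800,3),np.uint8);o[:,:400]=a;o[:218,400:]=b;o[218:,400:567]=c
cv2.imwrite("pics/c9.png",o)
print(proj(p,[.434,.29,.185]),onz(p,(323,203),.185))
```

```text
24.15 [0.43614097 0.28854002 0.314032  ] 0.08497451892591557 [-0.42146387  0.18886989 -0.56310397]
[314.16195494 194.39354824] [0.44181847 0.28190143]
```

View pics/c9.png

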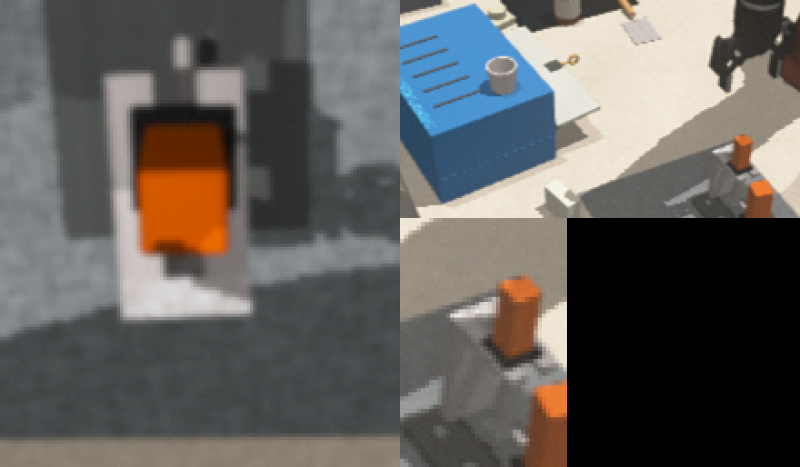

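The pole hangs upright in its rack, collar on the prongs (crop 182,160) and peg along the slot. The flap lies fully open, and the gripper is clear.

```bash
python3 -c "
from workcell import r
print(r.hand_in())"
```

```text
the job is handed in; nothing more can be done
None
```

I swung the flap fully open against its stop, hung the pole back upright in its rack and handed the job in; `hand_in()` reported no verdict.

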